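Feed the clay crusher through its guarded hopper

TASK

Crush the fired-clay rejects: with the crusher's guard still shut, gather every red and cream reject from the bench into the tipping tray, then slide the guard fully open and tip the tray up by its bar until all of them have dropped into the hopper. Lower the tray back to level, slide the guard fully shut, and only then push the switch lever over to on; leave the cup, the glaze jar and the bowl where they are.

Things in the scene. Friction and masses are not known exactly. Their poses are not given: they have to be found in the camera images.
- crusher: bench crusher, fixed. Origin on the bench under its green hopper's centre; x away from the robot (yaw within 9 deg), y to the robot's left. In its frame (mm): hopper 170 square outside, rim 130 high; splash plate along it at y -88, 210 high; grey motor housing x 86 to 266, 115 high; tray on the +y side; control box 100 x 90, 70 high at (-20, -145) carries the switch
- hopper_floor (a point): centre of the hopper's inner floor, 10 mm above the bench and 120 mm below the rim; the hopper is 150 x 150 mm inside; axes as the crusher. A reject that stands out above the rim would block the guard
- guard (a joint): sliding guard on the hopper's mouth: clear pane in a yellow frame (top 137 mm above the bench) with an upright clear curtain 46 mm tall on its tray side, which closes the tray's mouth. Slides level along the crusher's +x (away from the robot), over the motor housing; 0 m = shut, 0.165 m = fully open (end stops). About 2.5 N of friction; stays where left
- guard_grip (a point): on the guard's yellow upright fin, 17 mm below the fin's top, 168 mm above the bench; moves with the guard. The fin is 12 mm thick along the crusher's x, 60 mm long along y, 48 mm tall, and stands 45 mm to the robot's side of the pane's centre. Pinch it from above across its thickness
- tray (a joint): hinge of the aluminium tipping tray: 0 rad = level (rest), 1.2 rad = fully tipped (end stop); its outer (+y) end rises and its contents slide towards -y into the hopper; tip to 1 rad or more to empty it. Sinks back to level by its own weight when let go. Lifting takes about 2 to 7 N at the bar
- tray_hinge (a point): middle of the tray's hinge line, which runs along the crusher's x at the tray's inner edge beside the hopper rim, at the tray's floor level (141 mm above the bench)
- tray_floor (a point): on the tray's inner floor, 80 mm from the hinge line, midway across; turns with the tray; at rest its axes are as the crusher's. The tray is 136 mm along x and 160 mm along y inside; walls 45 mm high on three sides, open at the hinge side (there the shut guard's curtain closes it)
- tray_bar (a point): centre of the tray's black round handle bar: 12 mm thick, along the crusher's x, 110 mm long between two struts, 205 mm from the hinge line and 55 mm above the tray's floor (196 mm above the bench at rest), 35 mm clear of the outer wall. Pinch from above, closing along y: it can turn in the fingers, so the tool may stay upright along the bar's arc (radius 212 mm)
- switch (a joint): crusher's toggle switch lever, hinged along the crusher's y: starts at 0 to 0.2 rad (off, leaning towards the robot), 1.0 rad = on (leaning away, end stop). Stays where left; pivot 92 mm above the bench; under 1 N at the tip
- switch_tip (a point): centre of the red ball, 26 mm in diameter, at the tip of the switch lever, 80 mm from its pivot, about 162 mm above the bench when off; moves with the lever
- reject0: reject fired-clay foot: terracotta-red bar with rounded edges, 76 x 36 x 26 mm, with a small white glaze patch on one 76 x 36 face; 0.13 kg. Origin at its centre, its x axis along the 76 mm, y along the 36 mm, z along the 26 mm. It starts lying flat on the bench to the robot's right. May be absent (None)
- reject1: reject fired-clay foot: terracotta-red bar with rounded edges, 76 x 36 x 26 mm, with a small white glaze patch on one 76 x 36 face; 0.13 kg. Origin at its centre, its x axis along the 76 mm, y along the 36 mm, z along the 26 mm. It starts lying flat on the bench to the robot's right. May be absent (None)
- reject2: reject fired-clay foot: terracotta-red bar with rounded edges, 76 x 36 x 26 mm, with a small white glaze patch on one 76 x 36 face; 0.13 kg. Origin at its centre, its x axis along the 76 mm, y along the 36 mm, z along the 26 mm. It starts lying flat on the bench to the robot's right. May be absent (None)
- reject3: reject kiln-prop stub: cream bar with rounded edges, 70 x 34 x 34 mm, dark spot on each end; 0.13 kg. Origin at its centre, x axis along the 70 mm. It starts lying on the bench to the robot's right. May be absent (None)
- reject4: reject kiln-prop stub: cream bar with rounded edges, 70 x 34 x 34 mm, dark spot on each end; 0.13 kg. Origin at its centre, x axis along the 70 mm. It starts lying on the bench to the robot's right. May be absent (None)
- cup: bystander: blue glazed cup, 76 mm across, 80 mm tall, origin under its centre
- glaze_jar: bystander: amber glaze jar with a white cap, 70 mm across, 110 mm tall, origin under its centre
- bowl: bystander: grey-brown bowl, 110 mm across, 50 mm tall, origin under its centre

How it is judged:
By the outcome, as a careful person would: the job done as asked, in the order asked, and still so for the second after the job is handed in, with the robot touching nothing.
Of reject0, reject1, reject2, reject3, reject4 only 3 to 5 are there at a start; the rules pass over those that are not, and their reading is None.
At some moment in a run one of reject0, reject1, reject2, reject3, reject4 may be knocked a few centimetres aside while the robot is not near it.
Once in a run the grip may slacken for a moment while it holds something.
It also fails if it takes over 210 s, if anything falls off the work surface, if the arm or the gripper's body presses on something with over 40 N, if the wrist force passes 120 N, or if a joint passes its speed limit or range.

ROBOT

A 6-joint arm with a two-finger parallel gripper is mounted at the origin on the work surface. World frame = base frame: x ahead of the robot, y to its left, z up, the work surface at z = 0. Lengths are in mm, angles in rad, forces in N, time in s.
With the tool pointing down it reaches from about 350 to 875 mm from the base axis. Payload 4.2 kg.
Tool frame: the origin (TCP) lies midway between the tips of the shut fingers; the grasp point (between the pads) lies 19 mm behind it (arm.tcp_to_grasp is the distance from the TCP to the grasp point, in mm); z points along the fingers, y is the line along which they close (so a half turn about z gives the same grasp; the last joint's range is limited). The gripper opens to 85 mm and grips with 20 to 120 N. Pads are 22 mm wide; open, the fingers measure 114 mm over their backs; the gripper's body (76 mm by 85 mm) begins 54 mm behind the grasp point. The pads swing forward as they close: fully open they stand 13 mm farther back than shut.
Start: joints at [1.58, 0.385, 0.008, 0, -1.194, -0.259], TCP at [154.475, 605.588, 231.312] pointing down, gripper open.
Joint ranges: [-3.14, 3.14], [-1.21, 2.06], [-1.07, 1.41], [-3.16, 2.05], [-2.99, -0.16], [-3.1, 3.1]. Speed limits (rad/s): [2.79, 2.79, 3.14, 3.14, 3.14, 3.14].

INTERFACE

Orientations are given as a unit quaternion [x, y, z, w].
In Python, from bench import arm, get_image gives the robot as it stands.
- The arm moves only by the tool drive_tool, never from a script. Its argument "deltas" is a list of rows, each a list of 2 entries, a list of its own where there are three numbers: the shift along the tool's x, y, z in cm, then the turn, a rotation vector about the tool's x, y, z in degrees. In form: [[[x, y, z], [ax, ay, az]], ...]. A call has 1 to 12 rows; each row shifts and turns the commanded pose from where the row before left it, along the tool's axes as they then stand; what a row does not reach is not made up. A row lasts 1/10 s, in which the tool goes at most 50 mm and 8.59 degrees, less where a joint would pass 70% of its speed; a pose out of reach is approached as far as the arm can. A call with a gripper value outside its range is refused whole. "claw" is the finger opening in cm, from 0 to 8.54, set as the call begins (left out, the last holds). The fingers move at their own pace and stop on an object; the grip force is fixed at half the most. Time passes only in rows, so rows that do not move let the fingers close. It gives the time, the measured TCP pose, the force, the opening and the grip force at its end, in the units of the state.
- arm.read_state(): the state, without advancing time (a new reading comes with each control period).
- get_image(name): name is "side" or "top"; returns a dict with "img" (400x640x3 uint8, red, green, blue), "fx", "fy", "cx", "cy" (pixels), "D" ([k1, k2, p1, p2, k3] as OpenCV has them; the pictures are not rectified), "eye" and "orientation" of the camera in the world. Camera axes: x right, y down, z forward; pixel columns grow to the right and rows downward; lengths in mm; the calibration is good to about 2 mm. A picture is of the moment at which its call begins. There is no depth.
- arm.job_done(): hands the job in; it is judged then, once.
The state is a dict: "clock": time; "joints": joint angles; "joint_vel": joint speeds; "joint_efforts": joint torques, N m; "position": TCP position; "ee_rot": TCP orientation; "contact_force": force on the tool from outside, world axes, zero at the start; "wrist_torque": the same for the moment, N m; "gripper_width": finger opening in mm; "grasp_force": force on a finger pad.
Only numpy, scipy, OpenCV 4.12 (cv2) and the standard library are available. Lean on these libraries where they do the work, as an engineer would, in place of code of your own. Each camera call takes 0.05 s, during which the arm holds its last target. There are 200 camera calls.

## Working session

There is one attempt and no reset: what is moved stays moved. The work goes in short steps, Python scripts to look and compute and a tool call to move; the robot and the scene stay as the last step left them, time stands still between calls to the robot, and variables do not carry over. Pictures are saved under pics/ and viewed, at most 14 in all, crops included, and the job is handed in when it is done.

Besides the shell and the picture viewer there is one more tool, called after "Request:" in YAML: its name, and indented under it one key for each argument. drive_tool: Moves the arm, as the interface text tells. Its arguments: {"type":"object","properties":{"deltas":{"type":"array"},"claw":{"type":"number"}},"required":["deltas"]}

```bash
mkdir -p pics; ls
python3 - <<'E'
from bench import arm,get_image
import cv2
for n in("side","top"):
    d=get_image(n); cv2.imwrite(f"pics/{n}0.png",d["img"][:,:,::-1])
    print({k:v for k,v in d.items() if k!="img"})
print(arm.read_state())
E
```

```text
pics
{'fx': 456.076214639215, 'fy': 456.076214639215, 'cx': 316.0608026027174, 'cy': 207.70855449061656, 'D': array([-0.06597378,  0.        ,  0.        ,  0.        ,  0.        ]), 'eye': array([ 423.02937972, -901.84452264, 1282.69795298]), 'orientation': array([ 0.93986212, -0.04287741,  0.00853026, -0.33874468])}
{'fx': 389.69535776191094, 'fy': 389.69535776191094, 'cx': 318.9247520901815, 'cy': 200.17628973669315, 'D': array([-0.0899087,  0.       ,  0.       ,  0.       ,  0.       ]), 'eye': array([ 331.36464352,   38.02872361, 1181.25853967]), 'orientation': array([-0.70314629,  0.70647118, -0.05809536,  0.05575575])}
{'clock': 0.1, 'joints': array([ 1.57963922e+00,  3.85468130e-01,  6.79539948e-03, -4.35339915e-04,
       -1.19397437e+00, -2.58607078e-01]), 'joint_vel': array([ 0.00105233, -0.00222341,  0.00170844,  0.0014924 , -0.00053143,
        0.00020232]), 'joint_efforts': array([-2.80811464e-04, -3.93318594e+01,  1.88928992e+01,  4.19794723e+00,
       -2.58653003e-03, -1.58785880e-06]), 'position': array([154.33449511, 605.12819763, 230.35074648]), 'ee_rot': array([ 9.92201912e-01, -1.24637345e-01, -7.71382601e-05,  9.44102628e-04]), 'contact_force': array([ 0.65105804,  0.18565733, -0.28743002]), 'wrist_torque': array([-0.0216884 ,  0.04674108, -0.02047349]), 'grasp_force': 0.0, 'gripper_width': 84.93985397412547}
```

View pics/side0.png

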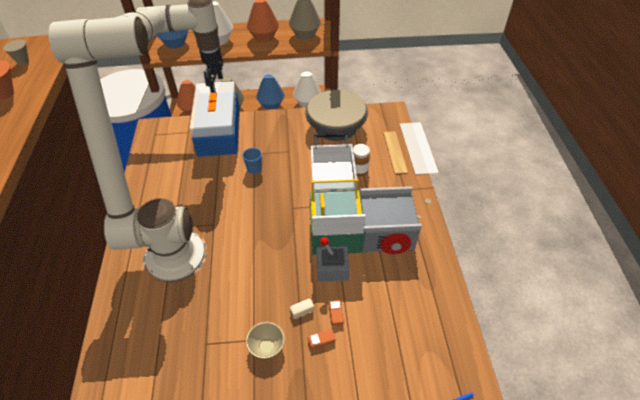

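View pics/top0.png

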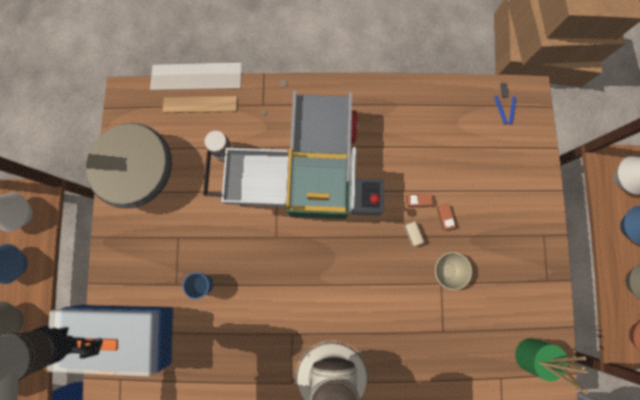

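The side view shows two red rejects at (337,312) and (321,340) and one cream at (302,309). In the top view they are at (419,200), (447,216) and (415,233). The guard is shut, the switch ball is at (375,199) in the top view, and the jar stands near the tray bar. I'll enlarge both views.

```bash
cat > h.py <<'E'
import numpy as np, cv2
from scipy.spatial.transform import Rotation as R
from scipy.optimize import least_squares
from bench import arm,get_image
def save(n,f,box=None,s=1):
    d=get_image(n); im=d["img"][:,:,::-1]
    if box: x0,y0,x1,y1=box; im=im[y0:y1,x0:x1]
    cv2.imwrite("pics/"+f,cv2.resize(np.ascontiguousarray(im),None,fx=s,fy=s,interpolation=cv2.INTER_CUBIC)); return d
C=None
def cams():
    global C
    if C is None:
        import pickle,os
        if not os.path.exists("c.pkl"): pickle.dump({n:{k:v for k,v in get_image(n).items() if k!="img"} for n in("side","top")},open("c.pkl","wb"))
        C=pickle.load(open("c.pkl","rb"))
    return C
def K(c): return np.array([[c["fx"],0,c["cx"]],[0,c["fy"],c["cy"]],[0,0,1.]])
def proj(n,P):
    c=cams()[n]; Q=R.from_quat(c["orientation"]).inv().apply(np.atleast_2d(P)-c["eye"])
    return cv2.projectPoints(Q.reshape(-1,1,3),np.zeros(3),np.zeros(3),K(c),c["D"])[0].reshape(-1,2)
def ray(n,uv):
    c=cams()[n]; p=cv2.undistortPoints(np.array([[uv]],float),K(c),c["D"]).ravel()
    return c["eye"],R.from_quat(c["orientation"]).apply([p[0],p[1],1])
def atz(n,uv,z):
    e,d=ray(n,uv); return e+d*(z-e[2])/d[2]
def tri(s,t):
    e1,d1=ray("side",s);e2,d2=ray("top",t)
    a=np.linalg.lstsq(np.c_[d1,-d2],e2-e1,rcond=None)[0]
    p,q=e1+a[0]*d1,e2+a[1]*d2
    return (p+q)/2,np.linalg.norm(p-q)
E
python3 - <<'E'
from h import *
cams()
save("side","s1.png",(285,130,425,260),5.5 and 4.5)
save("top","t1.png",(200,85,390,225),4.2)
save("top","t2.png",(390,180,490,250),7)
save("side","s2.png",(280,290,360,360),8)
E
```

```text
(no output)
```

View pics/s1.png

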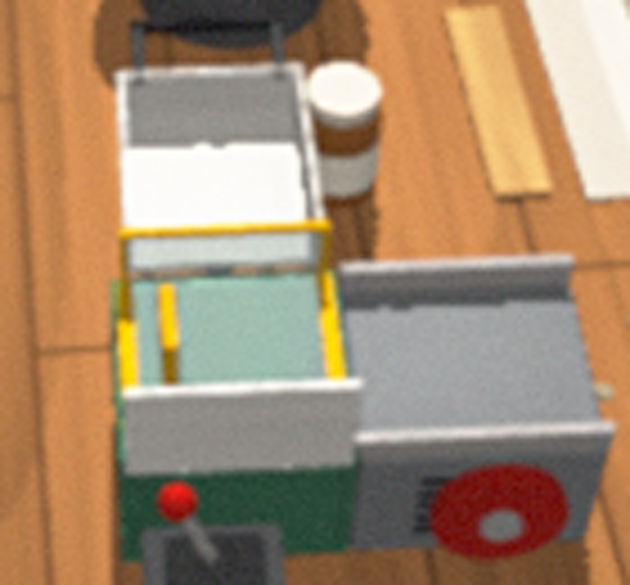

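View pics/t1.png

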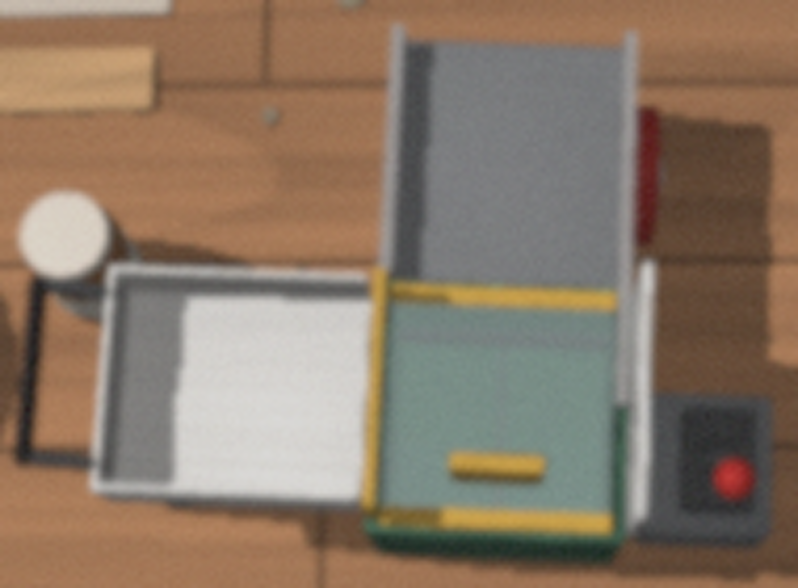

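View pics/t2.png

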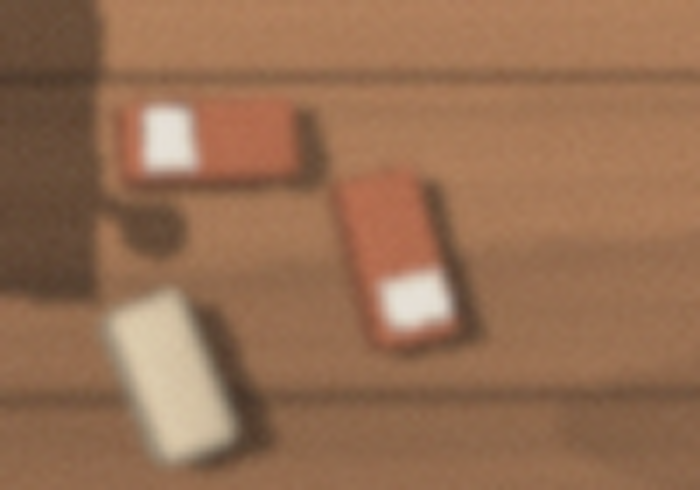

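View pics/s2.png

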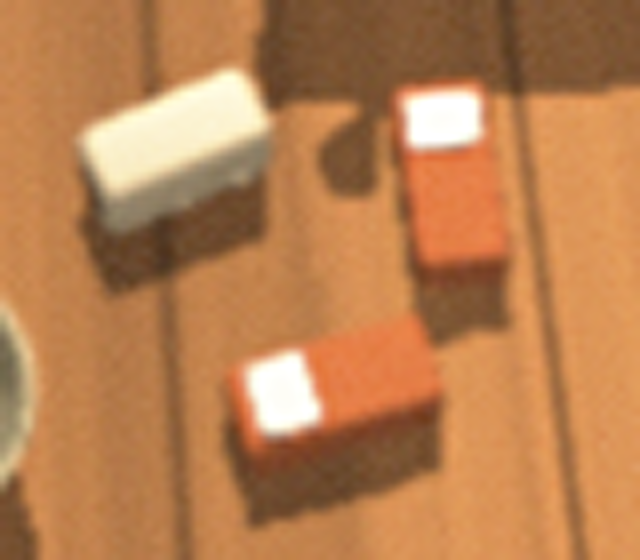

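Run:
```python
from h import *
def cv(a,o,s): return (np.array(a,float)+.5)/s-.5+np.array(o)
S2=lambda a:cv(a,(280,290),8);T2=lambda a:cv(a,(390,180),7);S1=lambda a:cv(a,(285,130),4.5);T1=lambda a:cv(a,(200,85),4.2)
obj={'A':([(397,88),(483,85),(505,258),(422,265)],[(130,180),(128,102),(297,100),(299,176)]),
'B':([(235,368),(415,318),(440,385),(250,440)],[(380,335),(342,183),(415,172),(460,325)]),
'C':([(85,140),(235,70),(270,125),(105,195)],[(170,458),(112,318),(175,292),(238,430)])}
for k,(s,t) in obj.items():
    P=np.array([tri(S2(a),T2(b))[0] for a,b in zip(s,t)])
    print(k,P.round(0).tolist(),'mean',P.mean(0).round(1),'L',[round(np.linalg.norm(P[i]-P[(i+1)%4])) for i in range(4)])
    tt=np.array([atz("top",T2(b),34 if k=='C' else 26) for b in t]); ss=np.array([atz("side",S2(b),34 if k=='C' else 26) for b in s])
    print('  top',tt.mean(0).round(1),'side',ss.mean(0).round(1))
    for q in(tt,ss):
        e=[q[(i+1)%4]-q[i] for i in range(4)]; L=[np.linalg.norm(v) for v in e]; i=int(np.argmax(L))%2
        d=e[i]-e[i+2]; print('   yaw',round(np.degrees(np.arctan2(d[1],d[0])),1),np.round(L))
pts={'barNear':((135,27),(20,460)),'barFar':((277,25),(38,285)),'trayNear':((120,72),(93,490)),'trayFar':((303,68),(110,265)),
'ball':((178,501),(733,478)),'finTop':((167,288),(452,462)),'curtNear':((123,233),(365,508)),'curtFar':((330,226),(381,272)),'splashFar':((362,382),(650,262)),'splashNear':((122,392),(634,525))}
for k,(s,t) in pts.items():
    p,e=tri(S1(s),T1(t)); print(k,p.round(1),round(e,1))
```

```text
A [[504.0, -235.0, 24.0], [538.0, -236.0, 22.0], [537.0, -310.0, 25.0], [505.0, -310.0, 24.0]] mean [ 521.  -272.9   23.8] L [34, 74, 32, 74]
  top [ 519.9 -272.4   26. ] side [ 521.5 -273.9   26. ]
   yaw -89.2 [34. 74. 33. 74.]
   yaw -89.5 [33. 72. 31. 74.]
B [[435.0, -342.0, 21.0], [502.0, -329.0, 22.0], [506.0, -359.0, 29.0], [438.0, -374.0, 31.0]] mean [ 470.  -351.3   25.6] L [68, 31, 70, 34]
  top [ 469.8 -351.3   26. ] side [ 470.2 -351.5   26. ]
   yaw 12.4 [67. 33. 69. 36.]
   yaw 11.5 [69. 28. 72. 28.]
C [[384.0, -247.0, 26.0], [443.0, -224.0, 28.0], [454.0, -251.0, 32.0], [393.0, -275.0, 35.0]] mean [ 418.3 -249.5   30.2] L [64, 29, 66, 30]
  top [ 418.  -248.6   34. ] side [ 418.4 -251.4   34. ]
   yaw 21.7 [63. 30. 64. 32.]
   yaw 21.2 [64. 27. 68. 24.]
barNear [509.9 331.6 192.9] 1.3
barFar [622.9 326.3 189.5] 1.6
trayNear [493.1 287.  186.5] 3.6
trayFar [638.  282.7 181.6] 1.7
ball [ 500.8 -111.8  166.8] 1.0
finTop [509.8  64.8 180.5] 1.9
curtNear [481.7 118.5 183.3] 3.8
curtFar [632.7 109.8 183.8] 4.3
splashFar [629.3 -57.9 210.7] 2.1
splashNear [467.9 -45.5 203.8] 4.4
```

Request:
drive_tool:
  deltas:
    - [[0,0,0],[0,0,8.4]]
    - [[0,0,0],[0,0,8.4]]
    - [[0,0,0],[0,0,8.4]]
    - [[0,0,0],[0,0,8.4]]
    - [[0,0,0],[0,0,8.4]]
    - [[0,0,0],[0,0,8.4]]
    - [[0,0,0],[0,0,8.4]]
    - [[0,0,0],[0,0,8.4]]
    - [[0,0,0],[0,0,8.4]]
    - [[4,-1.7,0],[0,0,0]]
    - [[4,-1.7,0],[0,0,0]]
    - [[4,-1.7,0],[0,0,0]]
  claw: 6.5

```text
clock: 1.6
position: [206.0, 484.3, 231.1]
ee_rot: [0.708, -0.706, 0.0, 0.0]
contact_force: [0.8, -0.1, 1.5]
gripper_width: 65.3
grasp_force: 0.0
```

Request:
drive_tool:
  deltas:
    - [[4,-1.7,0],[0,0,0]]
    - [[4,-1.7,0],[0,0,0]]
    - [[4,-1.7,0],[0,0,0]]
    - [[4,-1.7,0],[0,0,0]]
    - [[4,-1.7,0],[0,0,0]]
    - [[4,-1.7,0],[0,0,0]]
    - [[4,-1.7,0],[0,0,0]]
    - [[4,-1.7,0],[0,0,0]]
    - [[4,-1.7,0],[0,0,0]]
    - [[4,-1.7,0],[0,0,0]]
    - [[4,-1.7,0],[0,0,0]]
    - [[4,-1.7,0],[0,0,0]]

```text
clock: 2.8
position: [410.8, 4.2, 231.8]
ee_rot: [0.708, -0.706, 0.0, -0.001]
contact_force: [1.5, 0.8, -0.3]
gripper_width: 65.0
grasp_force: 0.0
```

```bash
cat >> h.py <<'E'
def pose():
    s=arm.read_state(); M=R.from_quat(s["ee_rot"]).as_matrix()
    print("t",round(s["clock"],1),"p",s["position"].round(1),"psi",round(np.degrees(np.arctan2(M[1,0],M[0,0])),1),"tilt",round(np.degrees(np.arccos(-M[2,2])),2),"w",round(s["gripper_width"],1),"gf",round(s["grasp_force"],1),"F",s["contact_force"].round(1),"q",s["joints"].round(2)); return s,M
def to(P,psi=None):
    """cm shift in the tool's axes, and turn (deg about tool z) to a world target"""
    s,M=pose(); print(" cm",(M.T@(np.array(P,float)-s["position"])/10).round(2), "turn",None if psi is None else round((np.degrees(np.arctan2(M[1,0],M[0,0]))-psi+180)%360-180,1))
def det(n="top"):
    im=get_image(n)["img"]; h=cv2.cvtColor(im,cv2.COLOR_RGB2HSV).astype(int)
    roi=(slice(150,300),slice(385,540)) if n=="top" else (slice(285,395),slice(240,470))
    for nm,lo,hi,z in (("red",(0,120,110),(11,255,255),26),("cream",(18,25,185),(40,130,255),34)):
        m=np.zeros(h.shape[:2],np.uint8); m[roi]=(cv2.inRange(h.astype(np.uint8),lo,hi))[roi]
        for c in cv2.findContours(m,cv2.RETR_EXTERNAL,cv2.CHAIN_APPROX_NONE)[0]:
            if cv2.contourArea(c)<30: continue
            (u,v),wh,a=cv2.minAreaRect(c); print(n,nm,(round(u,1),round(v,1)),np.round(wh,1),round(a),atz(n,(u,v),z)[:2].round(0))
E
python3 - <<'E'
from h import *
to([521,-273,100],-89.3); det(); det("side")
E
```

```text
t 2.8 p [410.8   4.2 231.8] psi -89.9 tilt 0.09 w 65.0 gf 0.0 F [ 1.5  0.8 -0.3] q [ 0.41  0.01 -0.48  0.   -1.09 -0.41]
 cm [ 27.75 -10.95  13.18] turn -0.6
top red (445.9, 217.0) [27.2 15.3] 76 [ 466. -349.]
top red (407.6, 200.6) [13.1  3.9] 85 [ 517. -234.]
top red (422.3, 199.6) [13.6 21.4] 87 [ 520. -279.]
side red (321.2, 339.1) [14.5 27.6] 75 [ 469. -359.]
side red (336.2, 315.3) [20.9 12.1] 80 [ 521. -288.]
side cream (256.2, 351.9) [27.8  7.5] 32 [ 281. -384.]
```

Request:
drive_tool:
  deltas:
    - [[4,-1.6,0],[0,0,-0.6]]
    - [[4,-1.6,0],[0,0,0]]
    - [[4,-1.6,0],[0,0,0]]
    - [[4,-1.6,0],[0,0,0]]
    - [[4,-1.6,0],[0,0,0]]
    - [[4,-1.6,0],[0,0,0]]
    - [[3.8,-1.3,0],[0,0,0]]
    - [[0,0,4],[0,0,0]]
    - [[0,0,4],[0,0,0]]
    - [[0,0,4],[0,0,0]]
    - [[0,0,0],[0,0,0]]
    - [[0,0,0],[0,0,0]]

```text
clock: 4.1
position: [522.9, -270.7, 111.9]
ee_rot: [0.712, -0.702, 0.0, 0.0]
contact_force: [1.2, -0.1, 0.5]
gripper_width: 65.4
grasp_force: 0.0
```

Run:
```python
from h import *
to([521,-273,2],-89.3)
```

```text
t 4.1 p [ 522.9 -270.7  111.9] psi -89.2 tilt 0.05 w 65.4 gf 0.0 F [ 1.2 -0.1  0.5] q [-0.2   0.43 -0.24  0.   -0.9   0.22]
 cm [ 0.21  0.19 10.99] turn 0.1
```

Request:
drive_tool:
  deltas:
    - [[0.2,0.2,3],[0,0,0]]
    - [[0,0,3],[0,0,0]]
    - [[0,0,3],[0,0,0]]
    - [[0,0,1],[0,0,0]]
    - [[0,0,0.8],[0,0,0]]
    - [[0,0,0],[0,0,0]]
    - [[0,0,0],[0,0,0]]

```text
clock: 4.8
position: [521.7, -273.2, 5.1]
ee_rot: [0.712, -0.703, 0.001, -0.001]
contact_force: [0.2, 0.1, -0.7]
gripper_width: 65.1
grasp_force: 0.0
```

Request:
drive_tool:
  deltas:
    - [[0,0,0],[0,0,0]]
    - [[0,0,0],[0,0,0]]
    - [[0,0,0],[0,0,0]]
    - [[0,0,0],[0,0,0]]
    - [[0,0,0],[0,0,0]]
    - [[0,0,0],[0,0,0]]
    - [[0,0,0],[0,0,0]]
    - [[0,0,0],[0,0,0]]
  claw: 2.5

```text
clock: 5.6
position: [521.4, -273.2, 4.7]
ee_rot: [0.712, -0.703, 0.001, -0.0]
contact_force: [0.4, 0.7, 5.7]
gripper_width: 34.7
grasp_force: 61.5
```

Request:
drive_tool:
  deltas:
    - [[0,0,-2],[0,0,0]]
    - [[0,0,-4],[0,0,0]]
    - [[0,0,-4],[0,0,0]]
    - [[0,0,-4],[0,0,0]]
    - [[0,0,-4],[0,0,0]]
    - [[0,0,-4],[0,0,0]]
    - [[0,0,-4],[0,0,0]]
    - [[-2,0,0],[0,0,0]]
    - [[-4,0,0],[0,0,0]]
    - [[-4,0,0],[0,0,0]]
    - [[-4,0,0],[0,0,0]]
    - [[-4,0,0],[0,0,0]]

```text
clock: 6.8
position: [517.3, -91.4, 262.8]
ee_rot: [0.711, -0.703, -0.001, 0.0]
contact_force: [1.4, 0.6, -1.1]
gripper_width: 34.9
grasp_force: 60.8
```

Request:
drive_tool:
  deltas:
    - [[-4,0,0],[0,0,0]]
    - [[-4,0,0],[0,0,0]]
    - [[-4,0,0],[0,0,0]]
    - [[-4,0,0],[0,0,0]]
    - [[-4,0,0],[0,0,0]]
    - [[-4,0,0],[0,0,0]]
    - [[-4,0,0],[0,0,0]]
    - [[-2,0,0],[0,0,0]]
    - [[0,0,0],[0,0,0]]
    - [[0,0,0],[0,0,0]]

```text
clock: 7.8
position: [514.0, 207.1, 262.7]
ee_rot: [0.712, -0.703, -0.0, 0.001]
contact_force: [-0.6, 0.8, -0.8]
gripper_width: 34.2
grasp_force: 65.4
```

Run:
```python
from h import *
to([532,240.6,150],-92.8); det(); det("side")
```

```text
t 7.8 p [514.  207.1 262.7] psi -89.3 tilt 0.1 w 34.2 gf 65.4 F [-0.6  0.8 -0.8] q [ 0.68  0.24 -0.12 -0.   -1.21 -0.66]
 cm [-3.34 -1.86 11.26] turn 3.5
top red (445.5, 216.4) [26.9 14.9] 77 [ 468. -348.]
top cream (458.0, 270.0) [10.  8.] 90 [ 308. -375.]
top cream (415.6, 238.2) [10.7  8.9] 63 [ 403. -252.]
side red (321.1, 338.4) [14.9 26.6] 72 [ 469. -357.]
side cream (267.3, 344.2) [24.4 38.1] 64 [ 313. -364.]
side cream (297.4, 308.0) [ 9.3 13.4] 68 [ 406. -257.]
```

Request:
drive_tool:
  deltas:
    - [[-3.4,-1.8,0],[0,0,3.5]]
    - [[0,0,0],[0,0,0]]
    - [[0,0,3],[0,0,0]]
    - [[0,0,3],[0,0,0]]
    - [[0,0,3],[0,0,0]]
    - [[0,0,1.5],[0,0,0]]
    - [[0,0,0.8],[0,0,0]]
    - [[0,0,0],[0,0,0]]
    - [[0,0,0],[0,0,0]]

```text
clock: 8.8
position: [532.9, 241.2, 151.4]
ee_rot: [-0.689, 0.724, -0.0, 0.001]
contact_force: [-0.1, -0.5, -0.8]
gripper_width: 35.0
grasp_force: 65.6
```

Request:
drive_tool:
  deltas:
    - [[0,0,0],[0,0,0]]
    - [[0,0,0],[0,0,0]]
    - [[0,0,0],[0,0,0]]
    - [[0,0,0],[0,0,0]]
    - [[0,0,-3],[0,0,0]]
    - [[0,0,-4],[0,0,0]]
    - [[0,0,-4],[0,0,0]]
    - [[0,0,0],[0,0,0]]
  claw: 5

```text
clock: 9.6
position: [534.8, 242.7, 267.2]
ee_rot: [-0.69, 0.724, -0.002, 0.006]
contact_force: [-0.1, -0.3, 0.5]
gripper_width: 50.0
grasp_force: 0.0
```

Request:
drive_tool:
  deltas:
    - [[4.1,0.77,0],[0,0,0]]
    - [[4.1,0.77,0],[0,0,0]]
    - [[4.1,0.77,0],[0,0,0]]
    - [[4.1,0.77,0],[0,0,0]]
    - [[4.1,0.77,0],[0,0,0]]
    - [[4.1,0.77,0],[0,0,0]]
    - [[4.1,0.77,0],[0,0,0]]
    - [[4.1,0.77,0],[0,0,0]]
    - [[4.1,0.77,0],[0,0,0]]
    - [[4.1,0.77,0],[0,0,0]]
    - [[4.1,0.77,0],[0,0,0]]
    - [[4.1,0.77,0],[0,0,0]]
  claw: 6.5

```text
clock: 10.8
position: [414.8, -246.9, 260.2]
ee_rot: [-0.69, 0.724, 0.0, 0.0]
contact_force: [1.0, 0.1, 0.0]
gripper_width: 64.9
grasp_force: 0.0
```

Request:
drive_tool:
  deltas:
    - [[0,0,2],[0,0,8.2]]
    - [[0,0,2],[0,0,8.2]]
    - [[0,0,2],[0,0,8.2]]
    - [[0,0,2],[0,0,8.2]]
    - [[0,0,2],[0,0,8.2]]
    - [[0,0,2],[0,0,8.2]]
    - [[0,0,2],[0,0,8.2]]
    - [[0,0,2],[0,0,8.2]]
    - [[0,0,0],[0,0,0]]
    - [[0,0,0],[0,0,0]]

```text
clock: 11.8
position: [415.7, -245.6, 100.4]
ee_rot: [-0.189, 0.982, 0.0, -0.0]
contact_force: [-0.6, -0.2, 0.2]
gripper_width: 65.0
grasp_force: 0.0
```

Run:
```python
from h import *
to([418.3,-250,6],-158.5); det("side")
```

```text
t 11.8 p [ 415.7 -245.6  100.4] psi -158.2 tilt 0.04 w 65.0 gf 0.0 F [-0.6 -0.2  0.2] q [-0.2   0.29 -0.51  0.   -0.77 -0.99]
 cm [-0.08 -0.51  9.44] turn 0.3
side red (321.1, 339.3) [14.1 26.6] 73 [ 468. -359.]
side cream (262.0, 348.5) [15. 30.] 90 [ 298. -375.]
side cream (301.4, 306.4) [ 9.2 22.1] 72 [ 419. -252.]
```

Cream is still where measured. I'll descend and grip.

Request:
drive_tool:
  deltas:
    - [[-0.1,-0.5,2],[0,0,0.3]]
    - [[0,0,3],[0,0,0]]
    - [[0,0,3],[0,0,0]]
    - [[0,0,1],[0,0,0]]
    - [[0,0,0.3],[0,0,0]]
    - [[0,0,0],[0,0,0]]
    - [[0,0,0],[0,0,0]]

```text
clock: 12.55
position: [419.7, -250.1, 8.7]
ee_rot: [-0.185, 0.983, -0.001, 0.001]
contact_force: [-0.5, 0.5, 0.8]
gripper_width: 64.8
grasp_force: 0.0
```

Request:
drive_tool:
  deltas:
    - [[0,0,0],[0,0,0]]
    - [[0,0,0],[0,0,0]]
    - [[0,0,0],[0,0,0]]
    - [[0,0,0],[0,0,0]]
    - [[0,0,0],[0,0,0]]
    - [[0,0,0],[0,0,0]]
    - [[0,0,0],[0,0,0]]
    - [[0,0,0],[0,0,0]]
  claw: 2.3

```text
clock: 13.35
position: [419.1, -249.9, 8.3]
ee_rot: [-0.185, 0.983, -0.0, 0.001]
contact_force: [-1.6, 0.7, 6.1]
gripper_width: 33.2
grasp_force: 60.8
```

Request:
drive_tool:
  deltas:
    - [[0,0,-2],[0,0,0]]
    - [[0,0,-3],[0,0,0]]
    - [[0,0,-2.7],[0,0,-8.2]]
    - [[0,0,-2.7],[0,0,-8.2]]
    - [[0,0,-2.7],[0,0,-8.2]]
    - [[0,0,-2.7],[0,0,-8.2]]
    - [[0,0,-2.7],[0,0,-8.2]]
    - [[0,0,-2.7],[0,0,-8.2]]
    - [[0,0,-2.7],[0,0,-8.2]]
    - [[0,0,-2.7],[0,0,-8.2]]
    - [[0,0,0],[0,0,0]]

```text
clock: 14.45
position: [420.1, -250.5, 277.1]
ee_rot: [-0.688, 0.726, -0.004, 0.002]
contact_force: [0.4, 0.2, -1.6]
gripper_width: 32.7
grasp_force: 60.1
```

Request:
drive_tool:
  deltas:
    - [[-4.1,-1.25,0],[0,0,0]]
    - [[-4.1,-1.25,0],[0,0,0]]
    - [[-4.1,-1.25,0],[0,0,0]]
    - [[-4.1,-1.25,0],[0,0,0]]
    - [[-4.1,-1.25,0],[0,0,0]]
    - [[-4.1,-1.25,0],[0,0,0]]
    - [[-4.1,-1.25,0],[0,0,0]]
    - [[-4.1,-1.25,0],[0,0,0]]
    - [[-4.1,-1.25,0],[0,0,0]]
    - [[-4.1,-1.25,0],[0,0,0]]
    - [[-4.1,-1.25,0],[0,0,0]]
    - [[-4.1,-1.25,0],[0,0,0]]

```text
clock: 15.65
position: [594.5, 234.8, 271.4]
ee_rot: [-0.687, 0.727, 0.001, -0.001]
contact_force: [0.7, 0.6, -1.3]
gripper_width: 33.1
grasp_force: 60.1
```

Request:
drive_tool:
  deltas:
    - [[0,0,0],[0,0,0]]
    - [[0,0,0],[0,0,0]]

```text
clock: 15.85
position: [594.2, 233.9, 270.7]
ee_rot: [-0.688, 0.726, 0.001, -0.002]
contact_force: [-0.1, -0.2, -2.5]
gripper_width: 32.9
grasp_force: 60.1
```

Run:
```python
from h import *
to([592,237.6,150],-92.8); det(); det("side")
save("top","t3.png",(190,130,380,230),4)
```

```text
t 15.8 p [594.2 233.9 270.7] psi -93.1 tilt 0.26 w 32.9 gf 60.1 F [-0.1 -0.2 -2.5] q [ 0.63  0.39  0.11 -0.   -1.3  -0.68]
 cm [-0.39  0.19 12.07] turn -0.3
top red (445.7, 216.7) [26.9 14.6] 76 [ 467. -348.]
top cream (454.0, 270.5) [11. 16.] 90 [ 307. -362.]
side red (321.4, 339.2) [15.1 26.2] 73 [ 469. -359.]
side cream (265.7, 348.3) [17.8 37.3] 82 [ 308. -376.]
```

View pics/t3.png

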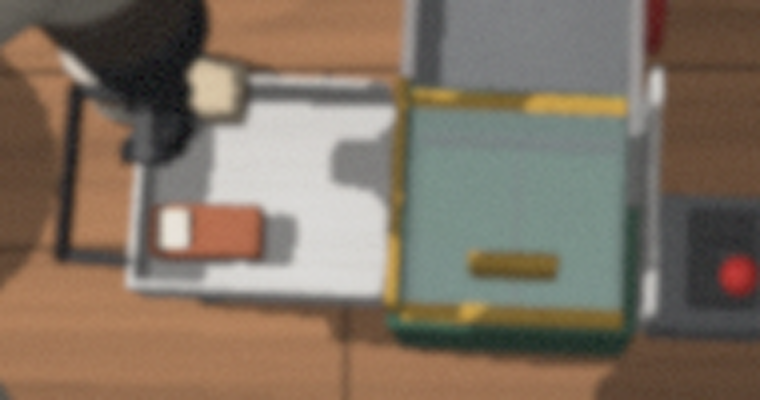

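The red bar lies flat in the tray at about (208,232) in the crop, and the cream is held above the tray's far half. I'll lower it.

Request:
drive_tool:
  deltas:
    - [[-0.4,0.2,2],[0,0,0]]
    - [[0,0,3],[0,0,0]]
    - [[0,0,3],[0,0,0]]
    - [[0,0,2.5],[0,0,0]]
    - [[0,0,1.2],[0,0,0]]
    - [[0,0,0],[0,0,0]]
    - [[0,0,0],[0,0,0]]

```text
clock: 16.7
position: [594.0, 237.2, 157.8]
ee_rot: [-0.688, 0.726, -0.001, 0.001]
contact_force: [-0.7, 0.6, -1.3]
gripper_width: 33.3
grasp_force: 60.1
```

Request:
drive_tool:
  deltas:
    - [[0,0,0],[0,0,0]]
    - [[0,0,0],[0,0,0]]
    - [[0,0,0],[0,0,0]]
    - [[0,0,0],[0,0,0]]
    - [[0,0,-3],[0,0,0]]
    - [[0,0,-4],[0,0,0]]
    - [[0,0,-4],[0,0,0]]
    - [[0,0,-1],[0,0,0]]
  claw: 4.4

```text
clock: 17.5
position: [595.4, 238.2, 282.7]
ee_rot: [-0.688, 0.726, -0.002, 0.005]
contact_force: [0.4, -0.3, -0.1]
gripper_width: 44.1
grasp_force: 0.0
```

Request:
drive_tool:
  deltas:
    - [[4.5,0.72,0],[0,0,0]]
    - [[4.5,0.72,0],[0,0,0]]
    - [[4.5,0.72,0],[0,0,0]]
    - [[4.5,0.72,0],[0,0,0]]
    - [[4.5,0.72,0],[0,0,0]]
    - [[4.5,0.72,0],[0,0,0]]
    - [[4.5,0.72,0],[0,0,0]]
    - [[4.5,0.72,0],[0,0,0]]
    - [[4.5,0.72,0],[0,0,0]]
    - [[4.5,0.72,0],[0,0,0]]
    - [[4.5,0.72,0],[0,0,0]]
    - [[4.5,0.72,0],[0,0,0]]
  claw: 6.5

```text
clock: 18.7
position: [476.9, -298.8, 276.4]
ee_rot: [-0.688, 0.726, -0.0, 0.0]
contact_force: [0.1, -0.1, 0.4]
gripper_width: 65.0
grasp_force: 0.0
```

Request:
drive_tool:
  deltas:
    - [[4.5,0.72,0],[0,0,0]]
    - [[1,0,0],[0,0,0]]
    - [[0,0,2],[0,0,8.4]]
    - [[0,0,2],[0,0,8.4]]
    - [[0,0,2],[0,0,8.4]]
    - [[0,0,2],[0,0,8.4]]
    - [[0,0,2],[0,0,8.4]]
    - [[0,0,2],[0,0,8.4]]
    - [[0,0,2],[0,0,8.4]]
    - [[0,0,2],[0,0,8.4]]
    - [[0,0,1],[0,0,7.8]]
    - [[0,0,0],[0,0,0]]

```text
clock: 19.9
position: [466.6, -350.6, 104.5]
ee_rot: [-0.104, 0.995, 0.001, -0.002]
contact_force: [-0.3, -0.1, -0.4]
gripper_width: 64.9
grasp_force: 0.0
```

Run:
```python
from h import *
to([470,-351.5,3],-168); det("side");det()
save("top","t4.png",(190,100,480,290),2.7)
```

```text
t 19.9 p [ 466.6 -350.6  104.5] psi -168.1 tilt 0.23 w 64.9 gf 0.0 F [-0.3 -0.1 -0.4] q [-0.37  0.44 -0.26 -0.   -0.88 -1.  ]
 cm [-0.35 -0.18 10.15] turn -0.1
side red (321.2, 339.1) [14.9 26.2] 72 [ 469. -359.]
side cream (265.5, 341.8) [30. 38.] 74 [ 308. -356.]
top cream (410.0, 295.5) [ 7. 14.] 90 [ 237. -229.]
top cream (416.3, 263.4) [24.1 45.5] 13 [ 329. -251.]
top cream (481.3, 182.8) [32.3 24. ] 22 [ 569. -463.]
top cream (456.6, 167.0) [20.2  9.7] 70 [ 619. -389.]
top cream (423.6, 160.8) [22.9 24.8] 21 [ 638. -287.]
```

View pics/t4.png

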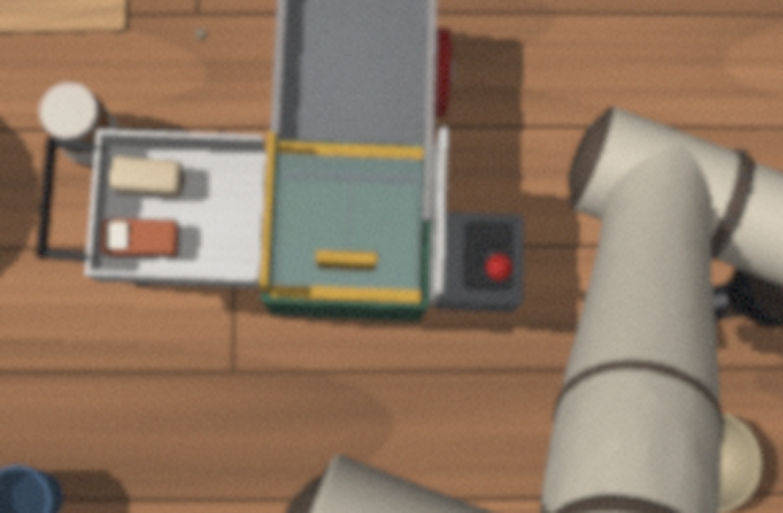

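The cream (145,175) and red (140,237) bars both lie flat in the tray, and the side view shows red B unmoved. I'll grip B.

Request:
drive_tool:
  deltas:
    - [[-0.3,-0.1,2],[0,0,0]]
    - [[0,0,3],[0,0,0]]
    - [[0,0,3],[0,0,0]]
    - [[0,0,1.5],[0,0,0]]
    - [[0,0,0.6],[0,0,0]]
    - [[0,0,0],[0,0,0]]
    - [[0,0,0],[0,0,0]]

```text
clock: 20.75
position: [471.7, -352.5, 6.7]
ee_rot: [-0.104, 0.995, -0.001, 0.001]
contact_force: [-0.1, -0.9, -0.1]
gripper_width: 65.4
grasp_force: 0.0
```

Request:
drive_tool:
  deltas:
    - [[0,0,0],[0,0,0]]
    - [[0,0,0],[0,0,0]]
    - [[0,0,0],[0,0,0]]
    - [[0,0,0],[0,0,0]]
    - [[0,0,0],[0,0,0]]
    - [[0,0,0],[0,0,0]]
    - [[0,0,0],[0,0,0]]
    - [[0,0,0],[0,0,0]]
  claw: 2.5

```text
clock: 21.55
position: [471.5, -352.4, 6.7]
ee_rot: [-0.104, 0.995, -0.001, 0.001]
contact_force: [-0.1, 1.1, 6.9]
gripper_width: 34.6
grasp_force: 62.2
```

Request:
drive_tool:
  deltas:
    - [[0,0,-2],[0,0,0]]
    - [[0,0,-3],[0,0,0]]
    - [[0,0,-4],[0,0,0]]
    - [[0,0,-4],[0,0,0]]
    - [[0,0,-4],[0,0,0]]
    - [[0,0,-4],[0,0,0]]
    - [[0,0,-4],[0,0,7.4]]
    - [[0,0,-2],[0,0,7.4]]
    - [[0,0,0],[0,0,0]]

```text
clock: 22.45
position: [471.7, -352.7, 278.9]
ee_rot: [0.026, 1.0, -0.001, 0.003]
contact_force: [-0.1, 0.5, -1.8]
gripper_width: 34.8
grasp_force: 61.4
```

Request:
drive_tool:
  deltas:
    - [[-0.5,4.3,0],[0,0,0]]
    - [[-0.5,4.3,0],[0,0,0]]
    - [[-0.5,4.3,0],[0,0,0]]
    - [[-0.5,4.3,0],[0,0,0]]
    - [[-0.5,4.3,0],[0,0,0]]
    - [[-0.5,4.3,0],[0,0,0]]
    - [[-0.5,4.3,0],[0,0,0]]
    - [[-0.5,4.3,0],[0,0,0]]
    - [[-0.5,4.3,0],[0,0,0]]
    - [[-0.5,4.3,0],[0,0,0]]
    - [[-0.5,4.3,0],[0,0,0]]
    - [[-0.5,4.3,0],[0,0,0]]

```text
clock: 23.65
position: [555.6, 161.8, 273.0]
ee_rot: [0.024, 1.0, -0.001, -0.002]
contact_force: [0.1, -1.4, -0.9]
gripper_width: 34.7
grasp_force: 61.3
```

Request:
drive_tool:
  deltas:
    - [[0,0,0],[0,0,0]]
    - [[0,0,0],[0,0,0]]

```text
clock: 23.85
position: [555.7, 161.0, 272.7]
ee_rot: [0.024, 1.0, -0.001, -0.002]
contact_force: [-0.1, 0.0, -1.4]
gripper_width: 34.5
grasp_force: 61.3
```

Run:
```python
from h import *
to([558.4,165,151],177.2); det("side");det()
```

```text
t 23.9 p [555.7 161.  272.7] psi 177.3 tilt 0.27 w 34.5 gf 61.3 F [-0.1  0.  -1.4] q [ 0.56  0.28 -0.04 -0.   -1.26 -2.18]
 cm [-0.31  0.44 12.17] turn 0.1
side cream (267.6, 342.9) [26.2 38.3] 48 [ 314. -360.]
top cream (457.5, 270.0) [12.  7.] 90 [ 308. -373.]
```

Request:
drive_tool:
  deltas:
    - [[-0.3,0.5,2],[0,0,0]]
    - [[0,0,0],[0,0,0]]
    - [[0,0,3],[0,0,0]]
    - [[0,0,3],[0,0,0]]
    - [[0,0,2.5],[0,0,0]]
    - [[0,0,1.5],[0,0,0]]
    - [[0,0,0],[0,0,0]]
    - [[0,0,0],[0,0,0]]

```text
clock: 24.75
position: [560.5, 164.5, 156.2]
ee_rot: [0.026, 1.0, -0.0, 0.0]
contact_force: [-0.0, 1.0, -0.7]
gripper_width: 34.6
grasp_force: 61.3
```

Request:
drive_tool:
  deltas:
    - [[0,0,0],[0,0,0]]
    - [[0,0,0],[0,0,0]]
    - [[0,0,0],[0,0,0]]
    - [[0,0,0],[0,0,0]]
    - [[0,0,-3],[0,0,0]]
    - [[0,0,-4],[0,0,0]]
    - [[0,0,-4],[0,0,0]]
    - [[0,0,-1],[0,0,0]]
    - [[0,0,0],[0,0,0]]
  claw: 4.6

```text
clock: 25.65
position: [560.8, 165.6, 277.8]
ee_rot: [0.025, 1.0, 0.001, 0.002]
contact_force: [-1.1, 0.2, 0.2]
gripper_width: 45.9
grasp_force: 0.0
```

Run:
```python
from h import *
pose(); det("side");det()
save("side","s5.png",(285,130,425,260),4.5)
```

```text
t 25.6 p [560.8 165.6 277.8] psi 177.1 tilt 0.3 w 45.9 gf 0.0 F [-1.1  0.2  0.2] q [ 0.56  0.28 -0.02  0.   -1.26 -2.19]
side cream (267.7, 342.9) [26.3 38.3] 48 [ 314. -360.]
top cream (458.0, 270.5) [11.  8.] 90 [ 306. -375.]
```

View pics/s5.png

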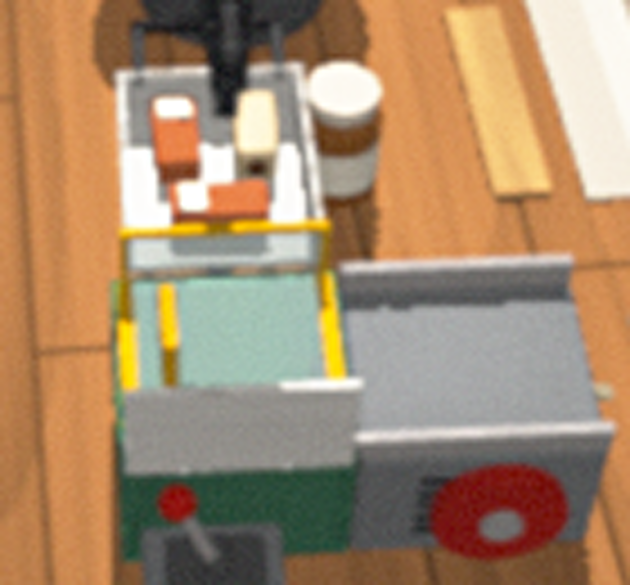

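All three rejects lie flat in the tray: reds at (175,140) and (220,200), cream at (257,120). Next is the guard's fin.

Run:
```python
from h import *
cv=lambda a,o,s:(np.array(a,float)+.5)/s-.5+np.array(o)
for p in [(450,462),(545,467),(497,464)]: print(atz("top",cv(p,(200,85),4.2),185).round(1))
for p in [(167,287),(169,345)]: print(atz("side",cv(p,(285,130),4.5),185).round(1))
to([508,34,152],-2.8-90)
to([508,34,152],-2.8+90)
```

```text
[508.1  65.8 185. ]
[504.7   7.1 185. ]
[506.7  36.8 185. ]
[510.5  62.  185. ]
[506.8   8.4 185. ]
t 25.8 p [559.1 164.8 273.5] psi 177.1 tilt 0.19 w 46.1 gf 0.0 F [ 0.4 -0.2 -0.1] q [ 0.56  0.29 -0.03 -0.   -1.26 -2.19]
 cm [  4.4  -13.31  12.18] turn -90.1
t 25.8 p [559.1 164.8 273.5] psi 177.1 tilt 0.19 w 46.1 gf 0.0 F [ 0.4 -0.2 -0.1] q [ 0.56  0.29 -0.03 -0.   -1.26 -2.19]
 cm [  4.4  -13.31  12.18] turn 89.9
```

Request:
drive_tool:
  deltas:
    - [[1.1,-3.25,0],[0,0,0]]
    - [[1.1,-3.25,0],[0,0,0]]
    - [[1.1,-3.25,0],[0,0,0]]
    - [[1.1,-3.25,0],[0,0,0]]
    - [[0,0,0],[0,0,-8.2]]
    - [[0,0,0],[0,0,-8.2]]
    - [[0,0,0],[0,0,-8.2]]
    - [[0,0,0],[0,0,-8.2]]
    - [[0,0,0],[0,0,-8.2]]
    - [[0,0,0],[0,0,-8.2]]
    - [[0,0,0],[0,0,-8.2]]
    - [[0,0,0],[0,0,-8.2]]
  claw: 4.6

```text
clock: 27.0
position: [508.6, 37.3, 273.3]
ee_rot: [-0.523, 0.853, 0.0, -0.002]
contact_force: [0.3, 0.4, 0.2]
gripper_width: 45.8
grasp_force: 0.0
```

Request:
drive_tool:
  deltas:
    - [[0,0,0],[0,0,-8.2]]
    - [[0,0,0],[0,0,-8.2]]
    - [[0,0,0],[0,0,-8.2]]
    - [[0,0,2],[0,0,0]]
    - [[0,0,2],[0,0,0]]
    - [[0,0,0],[0,0,0]]
    - [[0,0,0],[0,0,0]]

```text
clock: 27.7
position: [509.1, 37.2, 234.5]
ee_rot: [-0.69, 0.724, 0.0, -0.001]
contact_force: [0.5, 0.4, 0.9]
gripper_width: 46.0
grasp_force: 0.0
```

Run:
```python
from h import *
to([508,36,150],-92.8)
```

```text
t 27.7 p [509.1  37.2 234.5] psi -92.7 tilt 0.15 w 46.0 gf 0.0 F [0.5 0.4 0.9] q [ 0.39  0.19 -0.26  0.   -1.12 -0.44]
 cm [0.11 0.09 8.45] turn 0.1
```

Request:
drive_tool:
  deltas:
    - [[0.1,0.1,2.5],[0,0,0]]
    - [[0,0,2.5],[0,0,0]]
    - [[0,0,2],[0,0,0]]
    - [[0,0,1.3],[0,0,0]]
    - [[0,0,0],[0,0,0]]
    - [[0,0,0],[0,0,0]]

```text
clock: 28.3
position: [509.2, 36.7, 153.2]
ee_rot: [-0.69, 0.723, -0.001, 0.001]
contact_force: [0.3, 0.1, 0.3]
gripper_width: 46.0
grasp_force: 0.0
```

Request:
drive_tool:
  deltas:
    - [[0,0,0],[0,0,0]]
    - [[0,0,0],[0,0,0]]
    - [[0,0,0],[0,0,0]]
    - [[0,0,0],[0,0,0]]
    - [[0,0,0],[0,0,0]]
    - [[0,0,0],[0,0,0]]
    - [[0,0,0],[0,0,0]]
    - [[0,0,0],[0,0,0]]
  claw: 0.6

```text
clock: 29.1
position: [508.9, 36.7, 153.4]
ee_rot: [-0.69, 0.723, -0.0, 0.001]
contact_force: [-1.6, 0.3, 6.0]
gripper_width: 10.7
grasp_force: 60.9
```

Request:
drive_tool:
  deltas:
    - [[0,-1,0],[0,0,0]]
    - [[0,-1.6,0],[0,0,0]]
    - [[0,-1.6,0],[0,0,0]]
    - [[0,-1.6,0],[0,0,0]]
    - [[0,-1.6,0],[0,0,0]]
    - [[0,-1.6,0],[0,0,0]]
    - [[0,-1.6,0],[0,0,0]]
    - [[0,-1.6,0],[0,0,0]]
    - [[0,-1.6,0],[0,0,0]]
    - [[0,-1.6,0],[0,0,0]]
    - [[0,0,0],[0,0,0]]
    - [[0,0,0],[0,0,0]]

```text
clock: 30.3
position: [664.2, 29.9, 153.5]
ee_rot: [-0.69, 0.723, -0.001, 0.002]
contact_force: [2.1, 2.6, 4.1]
gripper_width: 11.1
grasp_force: 60.7
```

Request:
drive_tool:
  deltas:
    - [[0,-0.3,0],[0,0,0]]
    - [[0,-0.3,0],[0,0,0]]
    - [[0,-0.3,0],[0,0,0]]
    - [[0,-0.2,0],[0,0,0]]
    - [[0,0,0],[0,0,0]]

```text
clock: 30.8
position: [672.9, 29.5, 153.5]
ee_rot: [-0.69, 0.723, 0.0, 0.0]
contact_force: [-0.9, 2.5, 6.5]
gripper_width: 11.2
grasp_force: 61.0
```

Request:
drive_tool:
  deltas:
    - [[0,-0.2,0],[0,0,0]]
    - [[0,-0.2,0],[0,0,0]]
    - [[0,0,0],[0,0,0]]
    - [[0,0,0],[0,0,0]]

```text
clock: 31.2
position: [672.8, 29.5, 153.5]
ee_rot: [-0.69, 0.723, 0.003, -0.003]
contact_force: [-13.3, 5.3, 11.8]
gripper_width: 10.8
grasp_force: 61.5
```

Request:
drive_tool:
  deltas:
    - [[0,0.35,0],[0,0,0]]
    - [[0,0,0],[0,0,0]]

```text
clock: 31.4
position: [672.9, 29.5, 153.5]
ee_rot: [-0.69, 0.723, 0.0, 0.0]
contact_force: [-3.0, 3.9, 7.2]
gripper_width: 11.5
grasp_force: 61.2
```

Request:
drive_tool:
  deltas:
    - [[0,0,0],[0,0,0]]
    - [[0,0,0],[0,0,0]]
    - [[0,0,0],[0,0,0]]
    - [[0,0,0],[0,0,0]]
    - [[0,0,-2],[0,0,0]]
    - [[0,0,-4],[0,0,0]]
    - [[0,0,-4],[0,0,0]]
    - [[0,0,-2],[0,0,0]]
    - [[0,0,0],[0,0,0]]
  claw: 5

```text
clock: 32.3
position: [675.4, 28.6, 276.8]
ee_rot: [-0.69, 0.724, -0.002, 0.003]
contact_force: [-0.9, 0.1, 0.3]
gripper_width: 50.1
grasp_force: 0.0
```

Request:
drive_tool:
  deltas:
    - [[-3.7,1.5,0],[0,0,0]]
    - [[-3.7,1.5,0],[0,0,0]]
    - [[-3.7,1.5,0],[0,0,0]]
    - [[-3.7,1.5,0],[0,0,0]]
    - [[-3.7,1.5,0],[0,0,0]]
    - [[-3.7,1.5,0],[0,0,0]]
    - [[-3.7,1.5,0],[0,0,0]]
    - [[-3.7,1.5,0],[0,0,0]]
    - [[0,0,0],[0,0,-8.2]]
    - [[0,0,0],[0,0,-8.2]]
    - [[0,0,0],[0,0,-8.2]]
    - [[0,0,0],[0,0,-8.2]]

```text
clock: 33.5
position: [567.3, 329.9, 270.5]
ee_rot: [0.868, -0.497, -0.001, 0.001]
contact_force: [0.7, -0.4, -0.6]
gripper_width: 50.1
grasp_force: 0.0
```

Request:
drive_tool:
  deltas:
    - [[0,0,0],[0,0,-8.2]]
    - [[0,0,0],[0,0,-8.2]]
    - [[0,0,0],[0,0,-8.2]]
    - [[0,0,0],[0,0,-8.2]]
    - [[0,0,0],[0,0,-8.2]]
    - [[0,0,0],[0,0,-8.2]]
    - [[0,0,0],[0,0,-8.2]]
    - [[0,0,0],[0,0,0]]
    - [[0,0,0],[0,0,0]]

```text
clock: 34.4
position: [567.6, 329.8, 271.2]
ee_rot: [1.0, -0.024, -0.001, 0.001]
contact_force: [-0.6, -0.7, 0.2]
gripper_width: 50.0
grasp_force: 0.0
```

Run:
```python
from h import *
to([566.4,329,176],-2.8)
save("top","t6.png",(190,70,390,230),3.7)
```

```text
t 34.4 p [567.6 329.8 271.2] psi -2.7 tilt 0.11 w 50.0 gf 0.0 F [-0.6 -0.7  0.2] q [ 0.77  0.42  0.16 -0.   -1.31  0.75]
 cm [-0.1   0.07  9.52] turn 0.1
```

View pics/t6.png

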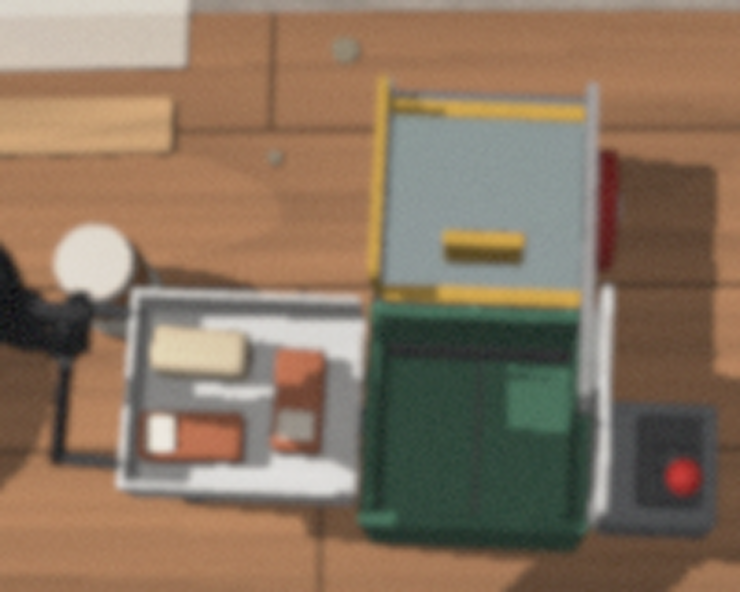

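The guard is fully open, the hopper is clear, and all three rejects are in the tray. I'll lower onto the bar and pinch it.

Request:
drive_tool:
  deltas:
    - [[-0.1,0,2.5],[0,0,0]]
    - [[0,0,2.5],[0,0,0]]
    - [[0,0,2.5],[0,0,0]]
    - [[0,0,2.1],[0,0,0]]
    - [[0,0,0],[0,0,0]]
    - [[0,0,0],[0,0,0]]

```text
clock: 35.05
position: [567.1, 330.1, 176.6]
ee_rot: [1.0, -0.022, 0.0, 0.0]
contact_force: [-0.5, 0.6, 1.2]
gripper_width: 49.8
grasp_force: 0.0
```

Request:
drive_tool:
  deltas:
    - [[0,0,0],[0,0,0]]
    - [[0,0,0],[0,0,0]]
    - [[0,0,0],[0,0,0]]
    - [[0,0,0],[0,0,0]]
    - [[0,0,0],[0,0,0]]
    - [[0,0,0],[0,0,0]]
    - [[0,0,0],[0,0,0]]
    - [[0,0,0],[0,0,0]]
  claw: 0.6

```text
clock: 35.85
position: [567.2, 327.2, 178.1]
ee_rot: [1.0, -0.022, 0.0, 0.002]
contact_force: [-0.2, -8.3, 3.5]
gripper_width: 10.1
grasp_force: 58.4
```

Request:
drive_tool:
  deltas:
    - [[0,0.3,0],[0,0,0]]
    - [[0,0.29,-0.98],[0,0,0]]
    - [[0,0.33,-0.96],[0,0,0]]
    - [[0,0.38,-0.94],[0,0,0]]
    - [[0,0.42,-0.93],[0,0,0]]
    - [[0,0.47,-0.9],[0,0,0]]
    - [[0,0.51,-0.88],[0,0,0]]
    - [[0,0,0],[0,0,0]]

```text
clock: 36.65
position: [566.1, 303.7, 234.6]
ee_rot: [1.0, -0.022, 0.001, -0.001]
contact_force: [1.8, 5.1, -1.1]
gripper_width: 9.9
grasp_force: 58.6
```

Run:
```python
from h import *
pose()
```

```text
t 36.6 p [566.1 303.7 234.6] psi -2.5 tilt 0.23 w 9.9 gf 58.6 F [ 1.8  5.1 -1.1] q [ 0.74  0.41  0.06 -0.   -1.21  0.78]
```

Request:
drive_tool:
  deltas:
    - [[0,0.55,-0.85],[0,0,0]]
    - [[0,0.59,-0.83],[0,0,0]]
    - [[0,0.63,-0.8],[0,0,0]]
    - [[0,0.67,-0.77],[0,0,0]]
    - [[0,0.71,-0.73],[0,0,0]]
    - [[0,0.74,-0.7],[0,0,0]]
    - [[0,0.77,-0.66],[0,0,0]]
    - [[0,0.8,-0.63],[0,0,0]]
    - [[0,0.83,-0.59],[0,0,0]]
    - [[0,0,0],[0,0,0]]

```text
clock: 37.65
position: [563.6, 242.2, 301.9]
ee_rot: [1.0, -0.021, 0.003, -0.003]
contact_force: [-1.6, 8.8, 6.5]
gripper_width: 10.1
grasp_force: 59.3
```

Request:
drive_tool:
  deltas:
    - [[0,0.86,-0.54],[0,0,0]]
    - [[0,0.88,-0.5],[0,0,0]]
    - [[0,0.91,-0.46],[0,0,0]]
    - [[0,0.93,-0.42],[0,0,0]]
    - [[0,0.95,-0.37],[0,0,0]]
    - [[0,0.96,-0.32],[0,0,0]]
    - [[0,0.98,-0.28],[0,0,0]]
    - [[0,0.99,-0.23],[0,0,0]]
    - [[0,0,0],[0,0,0]]
    - [[0,0,0],[0,0,0]]

```text
clock: 38.65
position: [560.5, 167.0, 335.0]
ee_rot: [1.0, -0.021, 0.004, -0.003]
contact_force: [-3.5, 6.2, 12.3]
gripper_width: 9.3
grasp_force: 62.3
```

Run:
```python
from h import *
pose()
save("side","s7.png",(285,100,425,260),3.7)
```

```text
t 38.6 p [560.5 167.  335. ] psi -2.5 tilt 0.59 w 9.3 gf 62.3 F [-3.5  6.2 12.3] q [ 0.57  0.26  0.08  0.   -1.38  0.96]
```

View pics/s7.png

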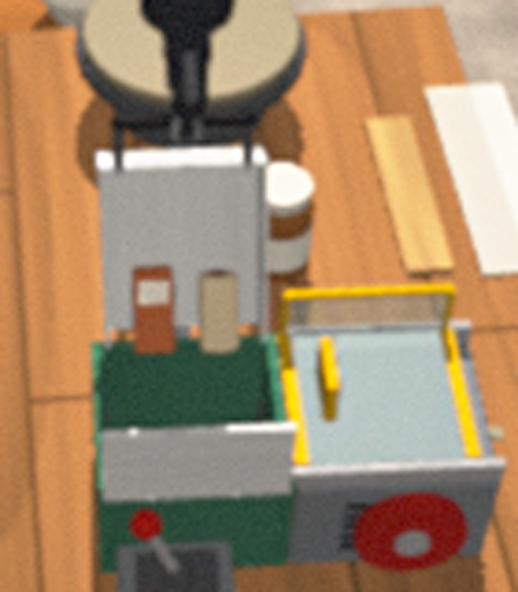

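Red and cream bars, at (155,310) and (218,312), are still sliding off the tray and the other red has dropped. I'll wait and check numerically.

Request:
drive_tool:
  deltas:
    - [[0,1.0,-0.18],[0,0,0]]
    - [[0,0,0],[0,0,0]]
    - [[0,0,0],[0,0,0]]
    - [[0,0,0],[0,0,0]]
    - [[0,0,0],[0,0,0]]
    - [[0,0,0],[0,0,0]]
    - [[0,0,0],[0,0,0]]
    - [[0,0,0],[0,0,0]]
    - [[0,0,0],[0,0,0]]

```text
clock: 39.6
position: [559.9, 156.1, 336.4]
ee_rot: [1.0, -0.021, 0.004, -0.001]
contact_force: [-0.6, 3.4, 12.4]
gripper_width: 9.4
grasp_force: 63.2
```

```bash
cat >> h.py <<'E'
def blobs(n,box,tag=""):
    im=get_image(n)["img"]; x0,y0,x1,y1=box; c=im[y0:y1,x0:x1]; h=cv2.cvtColor(c,cv2.COLOR_RGB2HSV)
    for nm,lo,hi in (("red",(0,110,50),(12,255,255)),("cream",(15,40,90),(32,140,255))):
        k,_,st,ce=cv2.connectedComponentsWithStats(cv2.inRange(h,lo,hi))
        for i in range(1,k):
            if st[i,4]>15: print(tag,n,nm,"area",st[i,4],"box",st[i,:4]+[x0,y0,0,0],"c",(ce[i]+[x0,y0]).round(0))
E
python3 - <<'E'
from h import *
pose(); blobs("side",(305,140,365,220))
save("side","s8.png",(285,130,385,230),6)
save("top","t8.png",(190,70,390,230),3.7)
E
```

```text
t 39.6 p [559.9 156.1 336.4] psi -2.4 tilt 0.46 w 9.4 gf 63.2 F [-0.6  3.4 12.4] q [ 0.55  0.25  0.08  0.   -1.39  0.98]
 side red area 32 box [321 173  10   5] c [325. 174.]
 side red area 130 box [320 182  12  14] c [326. 189.]
 side cream area 241 box [336 173  19  23] c [344. 185.]
 side cream area 23 box [362 181   3  15] c [363. 187.]
 side cream area 16 box [309 192   5  12] c [310. 196.]
```

View pics/s8.png

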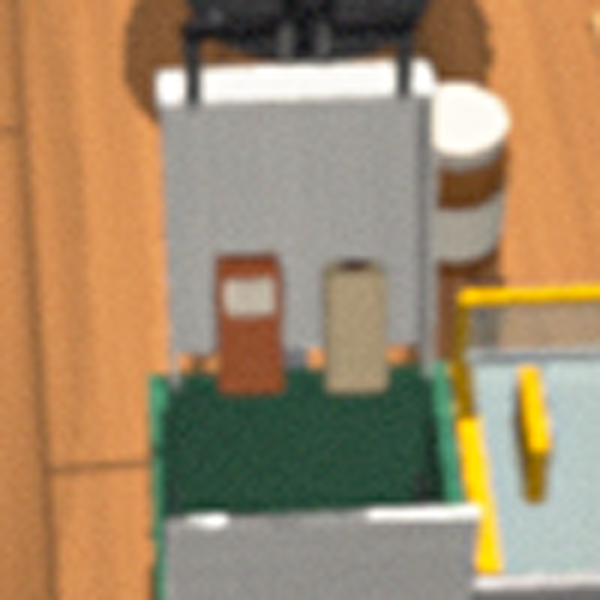

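View pics/t8.png

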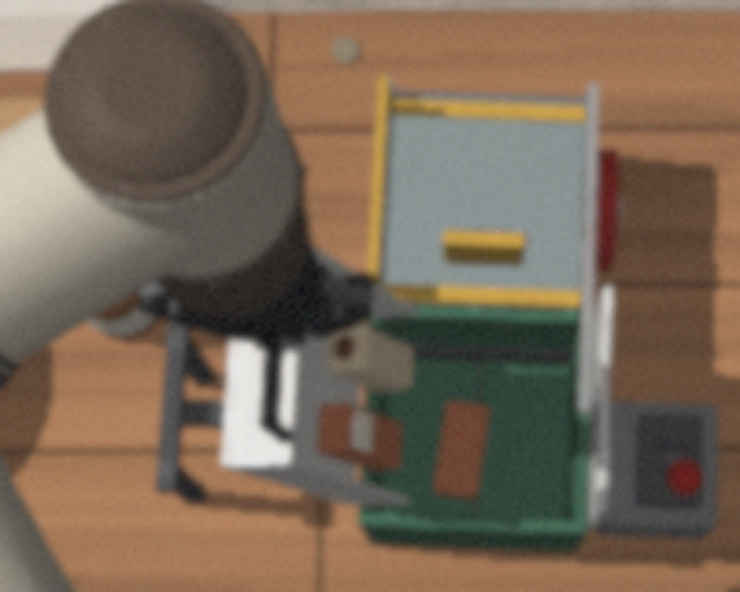

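Run:
```python
from h import *
cv=lambda a,o,s:(np.array(a,float)+.5)/s-.5+np.array(o)
for k,s,t in [('patch',(250,297),(362,432)),('creamdark',(353,265),(345,347)),('redbot',(250,390),(402,445)),('creambot',(357,390),(412,370)),('redtop',(248,258),(322,425))]:
    print(k,*[x.round(1) for x in tri(cv(s,(285,130),6),cv(t,(190,70),3.7))])
print(proj("side",[[553,106,10],[553,106,130],[553,-44,10]]))
```

```text
patch [529.5 115.6 192.7] 1.9
creamdark [588.1 127.4 200. ] 0.3
redbot [528.1  89.8 145.7] 0.1
creambot [585.4  82.8 146.7] 2.5
redtop [532.7 143.2 195.1] 1.1
[[332.58991323 215.76542523]
 [333.12059969 193.52291258]
 [337.46304259 250.48199212]]
```

The bars' lower ends are caught on the hopper's rim (lower end at z≈146, y≈86), while the first red lies on the hopper floor. A steep tilt props them up like a ladder. Below about 34° the floor line clears the rim, so I'll lower the tray to about 30°.

Request:
drive_tool:
  deltas:
    - [[0,-1.0,0.18],[0,0,0]]
    - [[0,-0.99,0.23],[0,0,0]]
    - [[0,-0.98,0.28],[0,0,0]]
    - [[0,-0.96,0.32],[0,0,0]]
    - [[0,-0.95,0.37],[0,0,0]]
    - [[0,-0.93,0.42],[0,0,0]]
    - [[0,-0.91,0.46],[0,0,0]]
    - [[0,-0.88,0.5],[0,0,0]]
    - [[0,0,0],[0,0,0]]

```text
clock: 40.65
position: [563.2, 233.3, 305.9]
ee_rot: [1.0, -0.021, 0.002, -0.001]
contact_force: [0.6, 3.2, 6.2]
gripper_width: 9.6
grasp_force: 65.2
```

Run:
```python
from h import *
pose(); blobs("side",(305,140,365,220))
```

```text
t 40.6 p [563.2 233.3 305.9] psi -2.4 tilt 0.28 w 9.6 gf 65.2 F [0.6 3.2 6.2] q [ 0.66  0.32  0.09  0.   -1.34  0.87]
 side red area 17 box [321 171  10   3] c [326. 172.]
 side red area 136 box [321 179  11  15] c [326. 186.]
 side cream area 223 box [336 172  19  22] c [344. 183.]
 side cream area 22 box [362 181   3  15] c [363. 187.]
 side cream area 18 box [309 192   4  15] c [309. 198.]
```

Request:
drive_tool:
  deltas:
    - [[0,-0.86,0.54],[0,0,0]]
    - [[0,-0.83,0.59],[0,0,0]]
    - [[0,-0.8,0.63],[0,0,0]]
    - [[0,-0.77,0.66],[0,0,0]]
    - [[0,-0.74,0.7],[0,0,0]]
    - [[0,0,0],[0,0,0]]
    - [[0,0,0],[0,0,0]]
    - [[0,0,0],[0,0,0]]

```text
clock: 41.5
position: [564.9, 273.0, 273.1]
ee_rot: [1.0, -0.021, 0.001, -0.001]
contact_force: [1.5, 5.3, 4.8]
gripper_width: 9.6
grasp_force: 67.1
```

Run:
```python
from h import *
pose(); blobs("side",(305,140,365,220)); blobs("top",(270,140,350,220))
```

```text
t 41.5 p [564.9 273.  273.1] psi -2.5 tilt 0.2 w 9.6 gf 67.1 F [1.5 5.3 4.8] q [ 0.71  0.36  0.08  0.   -1.28  0.82]
 side red area 94 box [323 202  12  14] c [328. 207.]
 side cream area 21 box [362 181   3  15] c [363. 187.]
 side cream area 23 box [309 192   8  16] c [310. 197.]
 side cream area 121 box [343 203  15  12] c [350. 209.]
 top red area 352 box [296 180  26  24] c [310. 192.]
 top cream area 211 box [288 140  60  14] c [317. 149.]
 top cream area 21 box [311 140  20   2] c [321. 140.]
 top cream area 32 box [288 156   2  24] c [289. 168.]
 top cream area 241 box [301 159  16  22] c [309. 170.]
```

Both slid off. I'll make one montage of the two views to verify.

Run:
```python
from h import *
a=cv2.resize(get_image("side")["img"][140:240,300:375],(390,520),interpolation=cv2.INTER_CUBIC)
b=cv2.resize(get_image("top")["img"][140:240,275:350],(390,520),interpolation=cv2.INTER_CUBIC)
cv2.imwrite("pics/m9.png",np.hstack([a,b])[:,:,::-1])
```

```text
(no output)
```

View pics/m9.png

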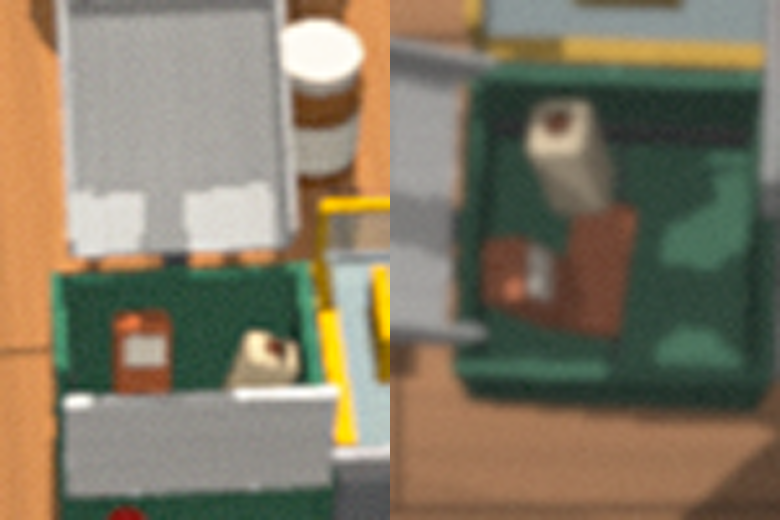

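All three are in the hopper and the tray is empty: one red flat on the floor, one red leaning, the cream standing at (270,350). I'll check the highest point while lowering the tray.

Run:
```python
from h import *
cv=lambda a,o,s:(np.array(a,float)+.5)/s-.5+np.array(o)
for k,s,t in [('creamspot',(276,347),(168,121)),('patch',(146,350),(150,272)),('redtop',(140,313),(100,268))]:
    print(k,*[x.round(1) for x in tri(cv(s,(300,140),5.2),cv(t,(275,140),5.2))])
```

```text
creamspot [615.3  67.8 100.9] 0.4
patch [531.8  77.7  95.8] 0.1
redtop [531.7 104.4 102.4] 2.3
```

Request:
drive_tool:
  deltas:
    - [[0,-0.71,0.73],[0,0,0]]
    - [[0,-0.67,0.77],[0,0,0]]
    - [[0,-0.63,0.8],[0,0,0]]
    - [[0,-0.59,0.83],[0,0,0]]
    - [[0,-0.55,0.85],[0,0,0]]
    - [[0,-0.51,0.88],[0,0,0]]
    - [[0,-0.47,0.9],[0,0,0]]
    - [[0,-0.42,0.93],[0,0,0]]
    - [[0,-0.38,0.94],[0,0,0]]
    - [[0,-0.33,0.96],[0,0,0]]
    - [[0,-0.29,0.8],[0,0,0]]
    - [[0,0,0],[0,0,0]]

```text
clock: 42.9
position: [567.0, 327.1, 175.6]
ee_rot: [1.0, -0.022, -0.0, 0.001]
contact_force: [6.5, 2.8, -2.1]
gripper_width: 10.1
grasp_force: 72.2
```

Request:
drive_tool:
  deltas:
    - [[0,0,0],[0,0,0]]
    - [[0,0,0],[0,0,0]]
    - [[0,0,0],[0,0,0]]
    - [[0,0,0],[0,0,0]]
    - [[0,0,-1.5],[0,0,0]]
    - [[0,0,-4],[0,0,0]]
    - [[0,0,-4],[0,0,0]]
    - [[0,0,0],[0,0,0]]
  claw: 5

```text
clock: 43.7
position: [569.0, 328.2, 280.7]
ee_rot: [1.0, -0.022, 0.005, -0.004]
contact_force: [0.3, -0.4, 1.4]
gripper_width: 49.8
grasp_force: 0.0
```

Request:
drive_tool:
  deltas:
    - [[1.5,3.65,0],[0,0,0]]
    - [[1.5,3.65,0],[0,0,0]]
    - [[1.5,3.65,0],[0,0,0]]
    - [[1.5,3.65,0],[0,0,0]]
    - [[1.5,3.65,0],[0,0,0]]
    - [[1.5,3.65,0],[0,0,0]]
    - [[1.5,3.65,0],[0,0,0]]
    - [[1.5,3.65,0],[0,0,0]]
    - [[0,0,0],[0,0,8.2]]
    - [[0,0,0],[0,0,8.2]]
    - [[0,0,0],[0,0,8.2]]
    - [[0,0,0],[0,0,8.2]]

```text
clock: 44.9
position: [673.4, 29.8, 272.8]
ee_rot: [0.952, -0.306, -0.0, 0.0]
contact_force: [0.6, 0.0, 0.7]
gripper_width: 49.9
grasp_force: 0.0
```

Request:
drive_tool:
  deltas:
    - [[0,0,0],[0,0,8.2]]
    - [[0,0,0],[0,0,8.2]]
    - [[0,0,0],[0,0,8.2]]
    - [[0,0,0],[0,0,8.2]]
    - [[0,0,0],[0,0,8.2]]
    - [[0,0,0],[0,0,8.2]]
    - [[0,0,0],[0,0,8.2]]
    - [[0,0,0],[0,0,0]]
    - [[0,0,0],[0,0,0]]

```text
clock: 45.8
position: [673.5, 30.1, 273.0]
ee_rot: [-0.691, 0.723, 0.0, -0.0]
contact_force: [0.5, -0.3, 0.1]
gripper_width: 49.8
grasp_force: 0.0
```

Run:
```python
from h import *
to([673,29.5,153],-92.8)
# yellow fin: compare with shut/open picture; hopper contents
blobs("side",(305,170,365,220)); blobs("side",(240,280,470,395));
```

```text
t 45.8 p [673.5  30.1 273. ] psi -92.5 tilt 0.03 w 49.8 gf 0.0 F [ 0.5 -0.3  0.1] q [ 0.28  0.45  0.21 -0.   -1.33 -0.33]
 cm [ 0.06  0.05 12.  ] turn 0.3
 side red area 101 box [322 200  11  15] c [326. 207.]
 side cream area 23 box [362 181   3  16] c [363. 188.]
 side cream area 23 box [309 192   8  16] c [310. 197.]
 side cream area 125 box [343 203  15  12] c [350. 210.]
 side cream area 30 box [465 280   5  11] c [468. 284.]
 side cream area 1148 box [246 321  39  38] c [265. 340.]
```

Request:
drive_tool:
  deltas:
    - [[0,0,3],[0,0,0.3]]
    - [[0,0,3],[0,0,0]]
    - [[0,0,3],[0,0,0]]
    - [[0,0,2],[0,0,0]]
    - [[0,0,0.9],[0,0,0]]
    - [[0,0,0],[0,0,0]]
    - [[0,0,0],[0,0,0]]

```text
clock: 46.6
position: [674.6, 30.2, 155.3]
ee_rot: [-0.689, 0.725, -0.001, 0.001]
contact_force: [0.2, 0.4, 0.5]
gripper_width: 50.3
grasp_force: 0.0
```

Request:
drive_tool:
  deltas:
    - [[0,0,0],[0,0,0]]
    - [[0,0,0],[0,0,0]]
    - [[0,0,0],[0,0,0]]
    - [[0,0,0],[0,0,0]]
    - [[0,0,0],[0,0,0]]
    - [[0,0,0],[0,0,0]]
    - [[0,0,0],[0,0,0]]
    - [[0,0,0],[0,0,0]]
  claw: 0.6

```text
clock: 47.4
position: [672.9, 30.2, 155.4]
ee_rot: [-0.689, 0.725, 0.0, -0.001]
contact_force: [-5.1, 1.0, 5.9]
gripper_width: 11.2
grasp_force: 62.0
```

Request:
drive_tool:
  deltas:
    - [[0,1,0],[0,0,0]]
    - [[0,1.6,0],[0,0,0]]
    - [[0,1.6,0],[0,0,0]]
    - [[0,1.6,0],[0,0,0]]
    - [[0,1.6,0],[0,0,0]]
    - [[0,1.6,0],[0,0,0]]
    - [[0,1.6,0],[0,0,0]]
    - [[0,1.6,0],[0,0,0]]
    - [[0,1.6,0],[0,0,0]]
    - [[0,1.6,0],[0,0,0]]
    - [[0,0,0],[0,0,0]]
    - [[0,0,0],[0,0,0]]

```text
clock: 48.6
position: [519.1, 37.0, 155.3]
ee_rot: [-0.689, 0.725, -0.001, -0.001]
contact_force: [-2.1, -5.1, 6.6]
gripper_width: 11.0
grasp_force: 62.2
```

Request:
drive_tool:
  deltas:
    - [[0,0.4,0],[0,0,0]]
    - [[0,0.4,0],[0,0,0]]
    - [[0,0.3,0],[0,0,0]]
    - [[0,0.3,0],[0,0,0]]
    - [[0,0.2,0],[0,0,0]]
    - [[0,0,0],[0,0,0]]
    - [[0,0,0],[0,0,0]]

```text
clock: 49.3
position: [508.1, 37.5, 155.4]
ee_rot: [-0.689, 0.725, -0.004, 0.002]
contact_force: [11.4, -12.0, -2.3]
gripper_width: 10.9
grasp_force: 60.9
```

Request:
drive_tool:
  deltas:
    - [[0,-0.3,0],[0,0,0]]
    - [[0,0,0],[0,0,0]]

```text
clock: 49.5
position: [508.2, 37.5, 155.3]
ee_rot: [-0.689, 0.725, -0.002, -0.0]
contact_force: [1.1, -7.6, 3.7]
gripper_width: 10.9
grasp_force: 62.1
```

Request:
drive_tool:
  deltas:
    - [[0,0,0],[0,0,0]]
    - [[0,0,0],[0,0,0]]
    - [[0,0,0],[0,0,0]]
    - [[0,0,0],[0,0,0]]
    - [[0,0,-2],[0,0,0]]
    - [[0,0,-4],[0,0,0]]
    - [[0,0,-4],[0,0,0]]
    - [[0,0,-1],[0,0,0]]
    - [[0,0,0],[0,0,0]]
  claw: 5

```text
clock: 50.4
position: [507.8, 39.4, 265.9]
ee_rot: [-0.688, 0.725, -0.001, 0.002]
contact_force: [-0.5, 0.1, 0.0]
gripper_width: 49.7
grasp_force: 0.0
```

Run:
```python
from h import *
# yellow fin + guard location numerically vs initial picture; ball position
for n,box in (("side",(300,150,400,270)),("top",(270,90,400,230))):
    x0,y0,x1,y1=box
    for tag,im in (("init",cv2.imread(f"pics/{n}0.png")[:,:,::-1]),("now",get_image(n)["img"])):
        h=cv2.cvtColor(np.ascontiguousarray(im[y0:y1,x0:x1]),cv2.COLOR_RGB2HSV)
        for nm,lo,hi in (("yel",(20,170,110),(30,255,255)),("ball",(0,200,120),(5,255,255))):
            k,_,st,ce=cv2.connectedComponentsWithStats(cv2.inRange(h,lo,hi))
            print(n,tag,nm,[(int(st[i,4]),*(ce[i]+[x0,y0]).round(1)) for i in range(1,k) if st[i,4]>9])
to([480,-111,150],-92.8)
```

```text
side init yel [(142, np.float64(348.4), np.float64(191.8)), (71, np.float64(312.5), np.float64(204.1)), (51, np.float64(322.0), np.float64(203.5))]
side init ball [(14, np.float64(395.8), np.float64(235.9)), (43, np.float64(323.9), np.float64(240.9))]
side now yel [(41, np.float64(349.1), np.float64(180.7)), (17, np.float64(322.0), np.float64(181.0)), (70, np.float64(358.1), np.float64(201.5)), (66, np.float64(312.6), np.float64(204.2)), (54, np.float64(322.1), np.float64(203.2))]
side now ball [(45, np.float64(392.8), np.float64(237.1)), (36, np.float64(323.9), np.float64(241.4)), (10, np.float64(387.2), np.float64(249.7))]
top init yel []
top init ball []
top now yel []
top now ball []
t 50.5 p [506.2  39.  262.8] psi -93.0 tilt 0.13 w 50.0 gf 0.0 F [-0.2  0.2 -1.1] q [ 0.4   0.16 -0.22 -0.   -1.19 -0.45]
 cm [15.11  1.8  11.28] turn -0.2
```

The guard is back at its shut pixels (fin at (322,203)) and the ball is unmoved at (324,241). I'll shut the fingers, come down on the robot's side of the lever and push.

Request:
drive_tool:
  deltas:
    - [[3.8,1.2,0],[0,0,0]]
    - [[3.8,1.2,0],[0,0,0]]
    - [[3.8,1.2,0],[0,0,0]]
    - [[3.8,1.2,0],[0,0,0]]
    - [[0,0,0],[0,0,0]]
    - [[0,0,0],[0,0,0]]
  claw: 0

```text
clock: 51.1
position: [450.1, -110.9, 262.5]
ee_rot: [-0.688, 0.726, 0.001, -0.001]
contact_force: [-0.3, 0.5, -0.0]
gripper_width: 0.0
grasp_force: 0.0
```

Request:
drive_tool:
  deltas:
    - [[0,0,3.5],[0,0,0]]
    - [[0,0,3.5],[0,0,0]]
    - [[0,0,3],[0,0,0]]
    - [[0,0,0.8],[0,0,0]]
    - [[0,0,0],[0,0,0]]

```text
clock: 51.6
position: [450.7, -109.7, 154.8]
ee_rot: [-0.689, 0.725, 0.001, -0.002]
contact_force: [1.0, 0.1, 1.0]
gripper_width: -0.2
grasp_force: 0.0
```

Run:
```python
from h import *
to([536,-114,152],-92.8)
```

```text
t 51.6 p [ 450.7 -109.7  154.8] psi -92.9 tilt 0.22 w -0.2 gf 0.0 F [1.  0.1 1. ] q [ 0.11  0.19 -0.48  0.   -0.9  -0.16]
 cm [-0.01 -8.54  0.25] turn -0.1
```

Request:
drive_tool:
  deltas:
    - [[0,-1,0.2],[0,0,0]]
    - [[0,-1,0],[0,0,0]]
    - [[0,-1,0],[0,0,0]]
    - [[0,-1,0],[0,0,0]]
    - [[0,-1,0],[0,0,0]]
    - [[0,-1,0],[0,0,0]]
    - [[0,-1,0],[0,0,0]]
    - [[0,-1,0],[0,0,0]]
    - [[0,-0.5,0],[0,0,0]]
    - [[0,0,0],[0,0,0]]

```text
clock: 52.6
position: [536.9, -114.9, 153.9]
ee_rot: [-0.688, 0.725, -0.0, 0.0]
contact_force: [-0.5, -0.5, -0.5]
gripper_width: 0.1
grasp_force: 0.0
```

Request:
drive_tool:
  deltas:
    - [[0,-0.3,0],[0,0,0]]
    - [[0,-0.3,0],[0,0,0]]
    - [[0,0,0],[0,0,0]]

```text
clock: 52.9
position: [539.4, -115.1, 153.8]
ee_rot: [-0.688, 0.726, 0.002, -0.002]
contact_force: [-5.9, 0.4, 3.8]
gripper_width: -0.4
grasp_force: 3.4
```

Request:
drive_tool:
  deltas:
    - [[0,-0.2,0],[0,0,0]]
    - [[0,0,0],[0,0,0]]

```text
clock: 53.1
position: [539.6, -115.2, 153.7]
ee_rot: [-0.688, 0.726, 0.004, -0.003]
contact_force: [-8.4, 3.0, 5.3]
gripper_width: -0.1
grasp_force: 5.4
```

Request:
drive_tool:
  deltas:
    - [[0,2,0],[0,0,0]]
    - [[0,3,0],[0,0,0]]
    - [[0,4,0],[0,0,0]]
    - [[0,2,-2],[0,0,0]]
    - [[0,0,-4],[0,0,0]]
    - [[0,0,-4],[0,0,0]]
    - [[0,2,-2],[0,0,0]]
    - [[0,0,0],[0,0,0]]

```text
clock: 53.9
position: [414.7, -108.5, 278.1]
ee_rot: [-0.688, 0.725, -0.003, 0.004]
contact_force: [-0.8, -0.3, -0.3]
gripper_width: 0.0
grasp_force: 0.0
```

Run:
```python
from h import *
pose()
def cen(n,box,lo,hi,im):
    x0,y0,x1,y1=box
    h=cv2.cvtColor(np.ascontiguousarray(im[y0:y1,x0:x1]),cv2.COLOR_RGB2HSV)
    k,_,st,ce=cv2.connectedComponentsWithStats(cv2.inRange(h,lo,hi))
    return [(int(st[i,4]),(ce[i]+[x0,y0]).round(1).tolist()) for i in range(1,k) if st[i,4]>8]
L=((0,160,110),(7,255,255))
s=cen("side",(310,225,355,265),*L,get_image("side")["img"]);t=cen("top",(355,170,395,220),*L,get_image("top")["img"])
print(s,t)
if s and t: print(tri(max(s)[1],max(t)[1]))
print("expected on",proj("side",[564,-114.7,162]),proj("top",[564,-114.7,162]))
for n,b,lo,hi in (("side",(300,150,400,225),(20,170,110),(30,255,255)),("side",(235,140,270,180),(95,120,40),(125,255,255)),("side",(340,140,380,180),(8,120,60),(20,255,255))):
    print(n,cen(n,b,lo,hi,cv2.imread("pics/side0.png")[:,:,::-1]),cen(n,b,lo,hi,get_image("side")["img"]))
```

```text
t 53.9 p [ 414.7 -108.5  278.1] psi -93.0 tilt 0.54 w 0.0 gf 0.0 F [-0.8 -0.3 -0.3] q [ 0.13  0.   -0.36  0.   -1.2  -0.18]
[(54, [345.6, 240.9])] [(57, [374.3, 174.4])]
(array([ 566.05952681, -114.75468222,  162.78072294]), np.float64(0.6224963784967199))
expected on [[345.00702473 241.05975099]] [[374.27423537 175.32933226]]
side [(142, [348.4, 191.8]), (71, [312.5, 204.1]), (51, [322.0, 203.5])] [(67, [337.5, 180.9]), (73, [358.1, 201.2]), (54, [322.1, 203.2]), (35, [312.9, 209.5])]
side [(26, [235.5, 146.0]), (191, [252.5, 160.0])] [(25, [235.5, 145.8]), (189, [251.9, 160.3])]
side [(13, [341.8, 141.6]), (655, [369.7, 159.6])] [(13, [341.8, 141.6]), (659, [369.7, 159.6])]
```

Run:
```python
from h import *
det("side"); det("top"); print(arm.job_done())
```

```text
side cream (259.5, 347.0) [12. 13.] 90 [ 291. -370.]
top cream (386.1, 209.1) [28.1  5.9] 82 [ 490. -166.]
the job is handed in; nothing more can be done
None
```

The job is handed in at 54 s of the 210 s allowed: all three rejects (two red, one cream) are in the hopper, the tray is back to level, the guard is fully shut and the switch is on. The cup and jar have not moved; the bowl was never approached, and I did not check it by measurement. I had to lower the tray partway from full tip because two of the bars had caught on the hopper's rim.

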